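Clamp the well plate in its station

ROBOT

A 6-joint arm with a two-finger parallel gripper is mounted at the origin on the work surface. World frame = base frame: x ahead of the robot, y to its left, z up, the work surface at z = 0. Lengths are in m, angles in rad, forces in N, time in s.
With the tool pointing down it reaches from about 0.25 to 0.725 m from the base axis. Payload 4 kg.
Tool frame: the origin (TCP) lies midway between the tips of the shut fingers; the grasp point (between the pads) lies 19 mm behind it; z points along the fingers, y is the direction in which the jaws open and shut (so a half turn about z gives the same grasp; the last joint's range is limited). The gripper opens to 85 mm and grips with 20 to 120 N. Pads are 22 mm wide; open, the fingers measure 114 mm over their backs; the gripper's body (76 mm by 85 mm) begins 54 mm behind the grasp point. The pads swing forward as they close: fully open they stand 13 mm farther back than shut.
Start: joints at [1.306, 0.241, 0.005, 1.335, 0, 1.571], TCP at [0.131, 0.483, 0.231] pointing down, gripper open.
Joint ranges: [-2.72, 2.72], [-1.05, 1.87], [-1.09, 1.28], [-1.99, 2.15], [-1.42, 1.44], [-3.14, 3.14]. Speed limits (rad/s): [2.79, 2.79, 3.14, 3.14, 3.14, 3.14].

INTERFACE

Orientations are given as a unit quaternion [x, y, z, w].
In Python, from workcell import bot, eyes, job gives the robot as it stands.
- The arm moves only by the shell command python3 -m crank 'ROWS'. ROWS is a JSON object of lists of equal length, an entry for each row: "dr": the turn, a rotation vector about the tool's x, y, z in rad, a list of three; "travel": the shift along the tool's x, y, z in m, a list of three; "hand": the finger opening in m, from 0 to 0.0854. In form: {"dr": [[wx, wy, wz], ...], "travel": [[x, y, z], ...], "hand": [hand, ...]}. A call has 1 to 10 rows; each row is the pose to reach, as a shift and turn from the pose commanded when the call began, along the tool's axes at that moment; what a row does not reach only later rows make up. A row lasts 1/8 s, in which the tool goes at most 62.5 mm and 10.7 degrees, less where a joint would pass 70% of its speed; a pose out of reach is approached as far as the arm can. A call with a gripper value outside its range is refused whole. The fingers move at their own pace and stop on an object; the grip force is fixed at half the most. Time passes only in rows, so rows that repeat a pose let the fingers close. It gives the time, the measured TCP pose, the force and the opening at its end, in the units of the state.
- bot.get_obs(): the state, without advancing time (a new reading comes with each control period).
- eyes.camera(name): name is "scene" or "side" or "wrist"; returns a dict with "color" (480x640x3 uint8, red, green, blue), "K" (3x3 intrinsics, pixels), "R" (3x3) and "t" (3): a world point X has camera coordinates R X + t; the wrist camera has in their place "T_tool_cam" (4x4, takes a point from camera to tool coordinates, whose origin is the TCP and whose axes are the flange's). Camera axes: x right, y down, z forward; pixel columns grow to the right and rows downward; lengths in m; the calibration is good to about 2 mm. The wrist camera is an equidistant fisheye: a pixel r from the principal point sees the ray r / f radians off the axis. A picture is of the moment at which its call begins: read the wrist's pose just before it. There is no depth.
- job.job_done(): hands the job in, once; it reports no verdict.
The state is a dict: "clock": time; "joint_pos": joint angles; "joint_vel": joint speeds; "tau": joint torques, N m; "eef_pos": TCP position; "tool_rot": TCP orientation; "ft_force": force on the tool from outside, world axes, zero at the start; "ft_torque": the same for the moment, N m; "grip_width": finger opening in m.
Only numpy, scipy, OpenCV 4.12 (cv2) and the standard library are available. Lean on these libraries where they do the work, as an engineer would, in place of code of your own. Each camera call takes 0.05 s, during which the arm holds its last target.

TASK

Clamp the well plate that sits in the station: with the outside of a finger, push the swung-out strap round over the plate until it is fully home against the latch post, and only then press the raised cam lever all the way down. Push only, do not grasp or lift anything; leave the plate in its nest and the other things on the bench where they stand.

Things in the scene. Friction and masses are not known exactly. Their poses are not given: they have to be found in the camera images.
- station: Grey clamp station fixed to the bench, base 185 x 155 x 22 mm, yaw varies. Origin: on the bench under the nest's centre; z up, x from the strap's pivot post (x = -65 mm, near the robot) to the lever axle (x = +70 mm, far side), both at y = 0; y to the left. The latch post (x 55 to 85, y -37 to -15 mm, 98 mm high) stands at the -y side of the strap's home place.
- strap_pivot (a point): Centre of the strap's upright pivot, on the pivot post, 54 mm above the bench (half-way up the strap).
- strap (a joint): Strap angle about its upright pivot, rad: 0 = fully home at its stop, pointing along the station's +x over the plate's middle; grows as it swings out to the station's left (+y), anticlockwise from above, to 1.8. Starts at 0.8 to 1.4. Stays where it is left (stiff hinge, 0.1 N m: 1 to 2 N pushes it).
- strap_end (a point): Middle of the strap's free end. Steel bar 24 mm wide, 145 mm long from the pivot, underside 46 and top 62 mm above the bench. Pushed shut on its anticlockwise side face (its left when home). Under it hangs a rubber pad 40 mm square, 6 mm thick, 45 to 85 mm from the pivot.
- lever_axle (a point): The cam lever's level axle, parallel to the station's y, 82 mm above the bench, over the strap's end.
- cam_lever (a joint): How far the cam lever is pressed down, rad: 0 = raised 0.95 rad above level, 0.95 = fully down, level, at its stop. Starts at 0 to 0.25, leaning away from the plate (to the station's +x). Stays where it is left; 0.16 N m moves it (some 4 N pressed down 42 mm out from the axle).
- lever_tip (a point): Outer end of the cam lever, on its centre line, 96 mm from the axle. Bar 14 mm wide, 10 mm thick, with a black paddle 22 mm wide, 12 mm thick over the last 32 mm; when down it points along the station's +x, level, its top 87 mm (paddle 88 mm) above the bench.
- plate_mid (a point): Centre of the loose white well plate, 86 x 128 x 14.4 mm, lying in the station's nest with its long side along the station's y; its top is 36 mm above the bench.
- amber: Bystander: amber bottle, 48 mm across, 88 mm tall, on the bench at the station's right. Origin: centre of its underside.
- jar: Bystander: white jar with a blue cap, 44 mm across, 55 mm tall, at the station's far left. Origin: centre of its underside.
- timer: Bystander: flat white timer, 55 x 55 x 18 mm, lying at the station's left, lower than the strap. Origin: centre of its underside.
- tipbox: Bystander: blue tip box with a clear top, 85 x 122 x 68 mm, far to a side. Origin: centre of its underside.
- rack: Bystander: white tube rack, 70 x 170 mm, 88 mm tall with its tubes, far to a side. Origin: centre of its underside.
- wash: Bystander: white bottle, 68 mm across, 170 mm tall, at the left near the robot. Origin: centre of its underside.

How it is judged:
By the outcome, as a careful person would: the job done as asked, in the order asked, and still so for the second after the job is handed in, with the robot touching nothing.
It also fails if it takes over 48 s, if anything falls off the work surface, if the arm or the gripper's body presses on something with over 40 N, if the wrist force passes 120 N, or if a joint passes its speed limit or range.

## Working session

There is one attempt and no reset: what is moved stays moved. The work goes in short steps, Python scripts to look and compute and a shell command to move; the robot and the scene stay as the last step left them, time stands still between calls to the robot, and variables do not carry over. Pictures are saved under pics/ and viewed, and the job is handed in when it is done.

```bash
ls; mkdir -p pics; python3 - <<'E'
from workcell import bot, eyes, job
import cv2, pickle
o=bot.get_obs(); print({k:o[k] for k in('clock','eef_pos','tool_rot','joint_pos','ft_force','grip_width')})
d={}
for n in("scene","side","wrist"):
    c=eyes.camera(n); d[n]=c; cv2.imwrite(f"pics/a_{n}.png",c["color"][:,:,::-1])
    print(n,{k:v for k,v in c.items() if k!='color'})
d['obs']=o
pickle.dump(d,open('a.pkl','wb'))
E
```

```text
pics
{'clock': 0.0, 'eef_pos': array([0.1306863 , 0.48197726, 0.23041444]), 'tool_rot': array([ 1.31996548e-01,  9.91249639e-01, -1.02404917e-03, -1.28552190e-04]), 'joint_pos': array([ 1.30602590e+00,  2.41415455e-01,  3.73139113e-03,  1.33517638e+00,
       -1.54966044e-05,  1.57079183e+00]), 'ft_force': array([ 0.24142478,  0.23975153, -0.45817656]), 'grip_width': 0.08558260896453584}
scene {'K': array([[464.60037721,   0.        , 319.46536894],
       [  0.        , 464.60037721, 241.93554588],
       [  0.        ,   0.        ,   1.        ]]), 'R': array([[ 0.35042256,  0.93640777,  0.01856115],
       [ 0.62230393, -0.21797641, -0.75181388],
       [-0.69995846,  0.27500322, -0.65911408]]), 't': array([-0.20743619, -0.25539741,  1.64862746])}
side {'K': array([[622.28845633,   0.        , 320.81248257],
       [  0.        , 622.28845633, 252.18706166],
       [  0.        ,   0.        ,   1.        ]]), 'R': array([[ 0.84233178, -0.53884139,  0.01127535],
       [-0.3037957 , -0.4919744 , -0.81588563],
       [ 0.44518013,  0.68382099, -0.57810336]]), 't': array([-0.47203513,  0.25914519,  1.27776311])}
wrist {'K': array([[371.64829954,   0.        , 321.34746821],
       [  0.        , 371.64829954, 237.18311869],
       [  0.        ,   0.        ,   1.        ]]), 'T_tool_cam': array([[-1.09384632e-03, -9.46815334e-01, -3.21775584e-01,
         8.38367434e-02],
       [ 9.99998542e-01, -6.13612338e-04, -1.59386596e-03,
        -9.55055623e-05],
       [ 1.31165127e-03, -3.21776858e-01,  9.46814624e-01,
        -1.43009604e-01],
       [ 0.00000000e+00,  0.00000000e+00,  0.00000000e+00,
         1.00000000e+00]])}
```

View pics/a_scene.png

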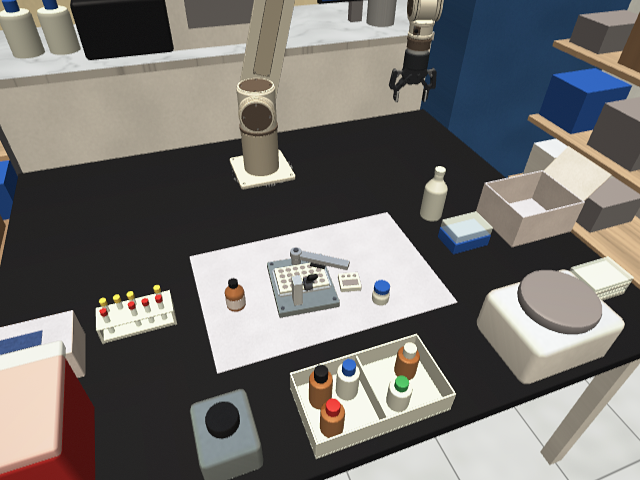

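View pics/a_side.png

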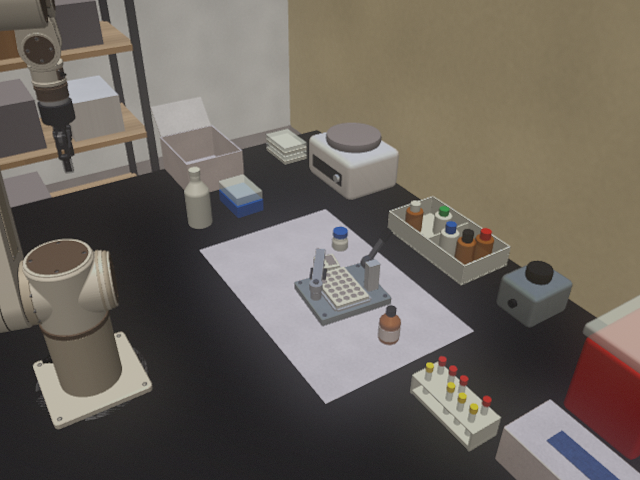

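View pics/a_wrist.png

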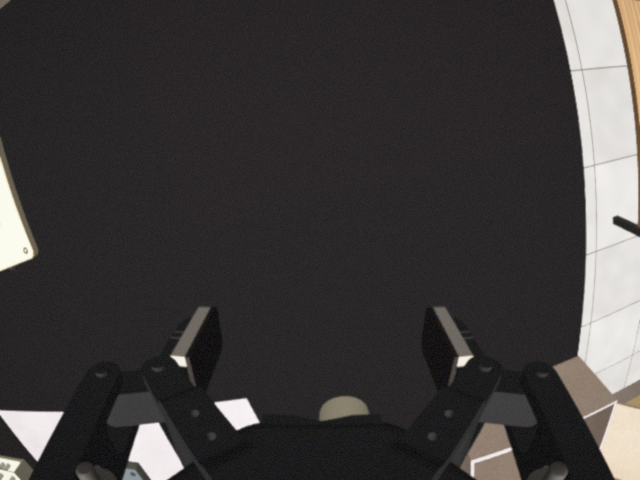

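The scene view shows the station near pixel (303,285) with the strap swung left to about (348,264). In the side view it is near (342,288), with the lever paddle at about (378,243). I'll enlarge both.

```bash
python3 - <<'E'
import pickle,cv2
d=pickle.load(open('a.pkl','rb'))
for n,(x,y,w,h) in {'scene':(215,230,190,100),'side':(285,220,140,130)}.items():
    im=d[n]['color'][y:y+h,x:x+w,::-1]; s=4
    cv2.imwrite(f'pics/a_{n}_z.png',cv2.resize(im,None,fx=s,fy=s,interpolation=cv2.INTER_CUBIC))
E
```

```text
(no output)
```

View pics/a_scene_z.png

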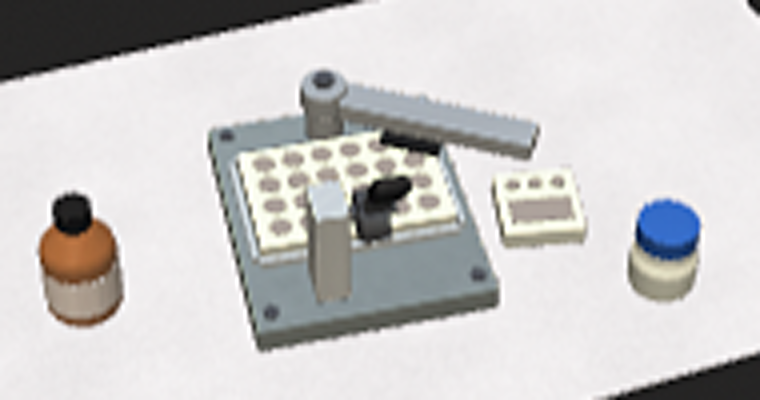

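View pics/a_side_z.png

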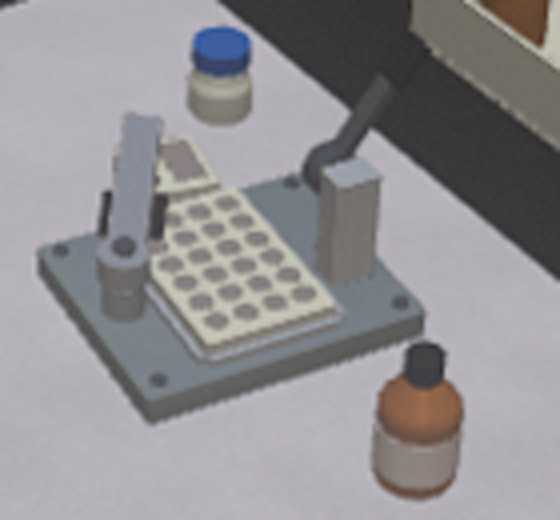

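```bash
cat > h.py <<'E'
import numpy as np, pickle
d=pickle.load(open('a.pkl','rb'))
off={'scene':(215,230,4),'side':(285,220,4)}
def ray(n,zp,c=None,o=None):
    c=c or d[n]; ox,oy,s=o or off[n]
    u=ox+(zp[0]+.5)/s-.5; v=oy+(zp[1]+.5)/s-.5
    C=-c['R'].T@c['t']; r=c['R'].T@np.linalg.inv(c['K'])@np.array([u,v,1]); return C,r/np.linalg.norm(r)
def plane(n,zp,z,**k):
    C,r=ray(n,zp,**k); return C+r*(z-C[2])/r[2]
def tri(a,b):
    (A,r),(B,s)=a,b
    k=np.linalg.lstsq(np.c_[r,-s],B-A,rcond=None)[0]; P=A+r*k[0];Q=B+s*k[1]
    return (P+Q)/2,np.linalg.norm(P-Q)
E
python3 - <<'E'
from h import *
np.set_printoptions(precision=4,suppress=True)
for n,ps in {'scene':[(226,135),(270,312),(478,273)],'side':[(60,250),(158,380),(401,302),(292,182)]}.items():
    print(n,[plane(n,p,.022) for p in ps])
print('pivot',tri(ray('scene',(323,79)),ray('side',(124,245))))
print('pivot planes', plane('scene',(323,79),.066),plane('side',(124,245),.066))
print('strap end top side/scene z.062', plane('side',(142,117),.062),plane('scene',(539,124),.062),plane('side',(126,115),.062),plane('side',(160,119),.062))
# plate corners z .036
print('plate scene',[plane('scene',p,.036) for p in[(237,154),(263,252),(461,222)]])
print('plate side',[plane('side',p,.036) for p in[(208,358),(340,310),(225,188)]])
print('latch top', plane('scene',(325,193),.098),plane('side',(350,173),.098))
print('axle',tri(ray('scene',(374,205)),ray('side',(322,160))))
print('tip',tri(ray('scene',(405,186)),ray('side',(424,40))))
E
```

```text
scene [array([ 0.4941, -0.1038,  0.022 ]), array([ 0.654 , -0.1217,  0.022 ]), array([0.6672, 0.0108, 0.022 ])]
side [array([0.5148, 0.0246, 0.022 ]), array([ 0.5004, -0.1072,  0.022 ]), array([ 0.6607, -0.1244,  0.022 ]), array([0.6749, 0.0071, 0.022 ])]
pivot (array([ 0.5164, -0.0425,  0.0717]), np.float64(0.00416102005793857))
pivot planes [ 0.5085 -0.0387  0.066 ] [ 0.5201 -0.0392  0.066 ]
strap end top side/scene z.062 [0.6018 0.0692 0.062 ] [0.5926 0.0821 0.062 ] [0.5944 0.0763 0.062 ] [0.6102 0.0614 0.062 ]
plate scene [array([ 0.5281, -0.1053,  0.036 ]), array([ 0.6174, -0.1146,  0.036 ]), array([0.6348, 0.0116, 0.036 ])]
plate side [array([ 0.5258, -0.1197,  0.036 ]), array([ 0.6147, -0.1247,  0.036 ]), array([0.6245, 0.0088, 0.036 ])]
latch top [ 0.6393 -0.0801  0.098 ] [ 0.6463 -0.0855  0.098 ]
axle (array([ 0.6495, -0.0532,  0.0871]), np.float64(0.0021026875643613305))
tip (array([ 0.7104, -0.0595,  0.1589]), np.float64(0.010985537239887957))
```

```bash
python3 -m crank '{"dr":[[0,0,0],[0,0,0],[0,0,-0.03],[0,0,-0.06],[0,0,-0.09],[0,0,-0.12],[0,0,-0.157],[0,0,-0.157],[0,0,-0.157],[0,0,-0.157]],"travel":[[-0.03,-0.02,-0.02],[-0.08,-0.05,-0.02],[-0.13,-0.085,-0.02],[-0.18,-0.117,-0.02],[-0.23,-0.15,-0.02],[-0.285,-0.183,-0.02],[-0.34,-0.22,-0.02],[-0.395,-0.255,-0.02],[-0.45,-0.29,-0.02],[-0.489,-0.313,-0.02]],"hand":[0,0,0,0,0,0,0,0,0,0]}'
python3 -m crank '{"dr":[[0,0,0],[0,0,0],[0,0,0]],"travel":[[0,0,0],[0,0,0],[0,0,0]],"hand":[0,0,0]}'
python3 - <<'E'
from workcell import bot, eyes
import cv2,pickle
o=bot.get_obs(); print({k:o[k] for k in('clock','eef_pos','tool_rot','joint_pos','ft_force','grip_width')})
c=eyes.camera('wrist'); c['obs']=o; cv2.imwrite('pics/b_wrist.png',c['color'][:,:,::-1]); pickle.dump(c,open('b.pkl','wb'))
E
```

```text
clock: 1.4
eef_pos: [0.522, 0.0505, 0.2511]
tool_rot: [0.054, 0.999, 0.0, -0.0]
ft_force: [0.9, 0.7, -0.3]
grip_width: 0.0004
clock: 1.78
eef_pos: [0.52, 0.0535, 0.2514]
tool_rot: [0.053, 0.999, 0.0, -0.0]
ft_force: [0.4, -0.4, 0.5]
grip_width: -0.0001
{'clock': 1.775, 'eef_pos': array([0.52001088, 0.05354083, 0.25135823]), 'tool_rot': array([ 5.29935720e-02,  9.98594816e-01,  6.49924087e-05, -2.65966911e-04]), 'joint_pos': array([1.02477067e-01, 2.79104161e-01, 1.08279754e-01, 1.40047730e+00,
       2.10796920e-04, 2.08513832e-01]), 'ft_force': array([ 0.42101609, -0.35685043,  0.49138729]), 'grip_width': -0.00013605537317195322}
```

View pics/b_wrist.png

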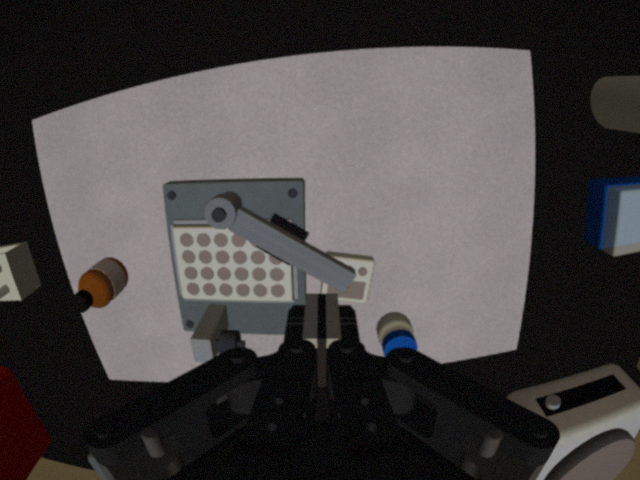

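```bash
cat > w.py <<'E'
import numpy as np, pickle
from scipy.spatial.transform import Rotation as R
def wray(c,p):
    K=c['K']; a=(p[0]-K[0,2])/K[0,0]; b=(p[1]-K[1,2])/K[1,1]; th=np.hypot(a,b)
    r=np.array([np.sin(th)*a/th,np.sin(th)*b/th,np.cos(th)]); T=c['T_tool_cam']
    Q=R.from_quat(c['obs']['tool_rot']).as_matrix()
    return c['obs']['eef_pos']+Q@T[:3,3], Q@T[:3,:3]@r
def wplane(c,p,z):
    C,r=wray(c,p); return C+r*(z-C[2])/r[2]
E
python3 - <<'E'
from w import *
np.set_printoptions(precision=4,suppress=True)
c=pickle.load(open('b.pkl','rb'))
for n,p,z in [('s1',(172,195),.022),('s2',(292,193),.022),('s3',(188,324),.022),('piv',(219,214),.066),('end1',(355,269),.062),('end2',(332,289),.062),('platecorner',(172,228),.036),('pc2',(181,301),.036),('pc3',(296,298),.036),('post',(205,348),.098),('timer',(347,276),.018),('jar',(388,315),.0),('hub',(232,340),.09)]:
    print(n,wplane(c,p,z))
E
```

```text
s1 [ 0.4972 -0.1068  0.022 ]
s2 [0.5115 0.0237 0.022 ]
s3 [ 0.657 -0.127  0.022]
piv [ 0.5143 -0.0429  0.066 ]
end1 [0.5849 0.0792 0.062 ]
end2 [0.6042 0.0547 0.062 ]
platecorner [ 0.5302 -0.1085  0.036 ]
pc2 [ 0.6175 -0.1202  0.036 ]
pc3 [0.6242 0.0141 0.036 ]
post [ 0.6414 -0.0779  0.098 ]
timer [0.612  0.0719 0.018 ]
jar [0.6797 0.119  0.    ]
hub [ 0.6382 -0.0499  0.09  ]
```

The wrist view shows the pivot at (219,214), the strap end at about (343,279) and the base screws at (172,195), (292,193) and (188,324). All three cameras agree that the origin is near (0.582, -0.049), the yaw is about -0.11 and the strap is at about 1.06 rad. Next I'll lower the shut fingers on the open side of the strap.

```bash
python3 -m crank '{"dr":[[0,0,0],[0,0,0],[0,0,0],[0,0,0],[0,0,0],[0,0,0],[0,0,0],[0,0,0]],"travel":[[-0.015,0.014,0.02],[-0.03,0.027,0.06],[-0.03,0.027,0.11],[-0.03,0.027,0.15],[-0.03,0.027,0.18],[-0.03,0.027,0.2],[-0.03,0.027,0.204],[-0.03,0.027,0.204]],"hand":[0,0,0,0,0,0,0,0]}'
python3 - <<'E'
from workcell import bot, eyes
import cv2,pickle
o=bot.get_obs(); print(o['eef_pos'],o['joint_pos'])
c=eyes.camera('wrist'); c['obs']=o; cv2.imwrite('pics/c_wrist.png',c['color'][:,:,::-1])
c=eyes.camera('side'); cv2.imwrite('pics/c_side.png',cv2.resize(c['color'][200:350,260:460,::-1],None,fx=4,fy=4,interpolation=cv2.INTER_CUBIC))
E
```

```text
clock: 2.82
eef_pos: [0.5537, 0.0768, 0.048]
tool_rot: [0.053, 0.999, 0.0, 0.0]
ft_force: [0.7, 0.3, 0.3]
grip_width: -0.0003
[0.553695   0.07684252 0.04797989] [ 1.37899814e-01  4.98147574e-01 -1.22666096e-01  9.49283910e-01
  1.23175708e-06  2.44477965e-01]
```

View pics/c_wrist.png

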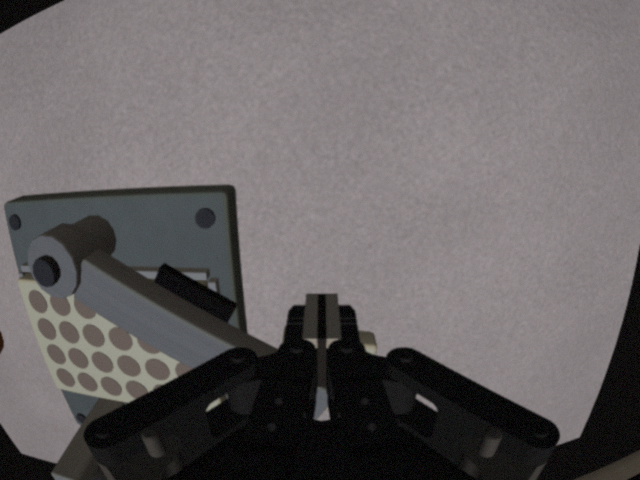

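View pics/c_side.png

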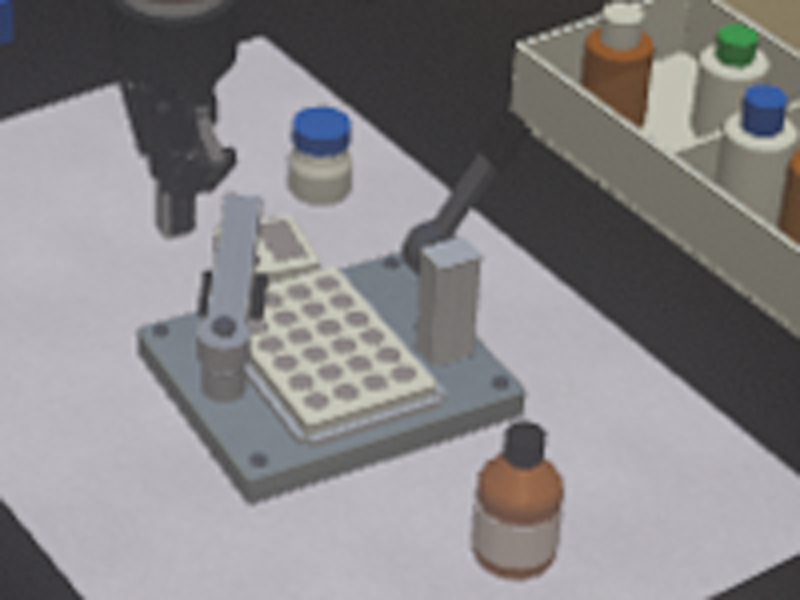

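```bash
python3 -m crank '{"dr":[[0,0,0],[0,0,0],[0,0,0],[0,0,0],[0,0,0],[0,0,0],[0,0,0],[0,0,0],[0,0,0],[0,0,0]],"travel":[[-0.009,-0.006,0],[-0.02,-0.011,0],[-0.029,-0.017,0],[-0.038,-0.024,0],[-0.046,-0.031,0],[-0.053,-0.04,0],[-0.0595,-0.049,0],[-0.065,-0.0585,0],[-0.069,-0.0685,0],[-0.071,-0.074,0]],"hand":[0,0,0,0,0,0,0,0,0,0]}'
python3 - <<'E'
from workcell import bot, eyes
import cv2,pickle
o=bot.get_obs(); print(o['eef_pos'],o['ft_force'])
c=eyes.camera('wrist'); c['obs']=o; cv2.imwrite('pics/d_wrist.png',c['color'][:,:,::-1])
c=eyes.camera('side'); cv2.imwrite('pics/d_side.png',cv2.resize(c['color'][200:350,260:460,::-1],None,fx=4,fy=4,interpolation=cv2.INTER_CUBIC))
E
```

```text
clock: 4.18
eef_pos: [0.6164, -0.006, 0.0473]
tool_rot: [0.054, 0.999, -0.0, 0.0]
ft_force: [0.4, 1.0, -0.2]
grip_width: 0.0002
[ 0.61639915 -0.0060109   0.04727002] [ 0.35258694  1.01576681 -0.16901564]
```

View pics/d_side.png

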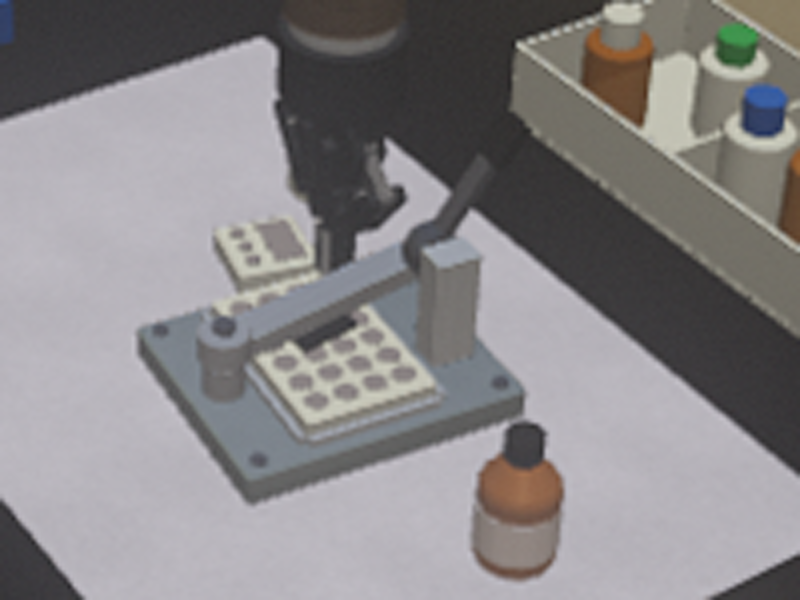

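View pics/d_wrist.png

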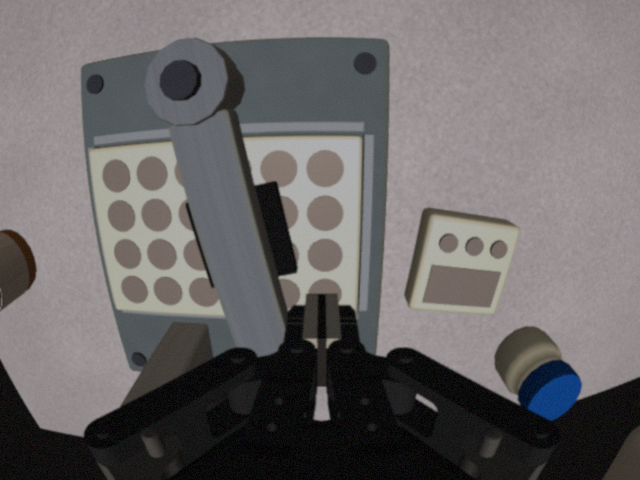

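The strap (side view, from (225,325) to about (415,250)) has followed to about 0.2 rad, with the plate undisturbed. I'll do the last stretch slowly and watch the force.

```bash
python3 -m crank '{"dr":[[0,0,0],[0,0,0],[0,0,0],[0,0,0],[0,0,0],[0,0,0]],"travel":[[-0.002,-0.005,0],[-0.003,-0.01,0],[-0.004,-0.014,0],[-0.004,-0.017,0],[-0.004,-0.019,0],[-0.004,-0.019,0]],"hand":[0,0,0,0,0,0]}'
python3 -m crank '{"dr":[[0,0,0],[0,0,0]],"travel":[[0,-0.0015,0],[0,-0.002,0]],"hand":[0,0]}'
```

```text
clock: 5.03
eef_pos: [0.6183, -0.0247, 0.0474]
tool_rot: [0.054, 0.999, -0.0, 0.0]
ft_force: [0.7, -0.1, -0.8]
grip_width: 0.0001
clock: 5.28
eef_pos: [0.6183, -0.0263, 0.0475]
tool_rot: [0.054, 0.999, 0.0, 0.0]
ft_force: [1.2, 0.5, -0.5]
grip_width: -0.0003
```

```bash
python3 -m crank '{"dr":[[0,0,0],[0,0,0],[0,0,0]],"travel":[[0,-0.001,0],[0,-0.002,0],[0,-0.002,0]],"hand":[0,0,0]}'
python3 -m crank '{"dr":[[0,0,0],[0,0,0],[0,0,0]],"travel":[[0,-0.001,0],[0,-0.002,0],[0,-0.002,0]],"hand":[0,0,0]}'
python3 - <<'E'
from workcell import bot, eyes
import cv2,pickle
o=bot.get_obs(); print(o['eef_pos'],o['ft_force'])
c=eyes.camera('wrist'); c['obs']=o; cv2.imwrite('pics/e_wrist.png',c['color'][:,:,::-1])
E
```

```text
clock: 5.65
eef_pos: [0.6181, -0.0276, 0.0475]
tool_rot: [0.054, 0.999, 0.001, 0.0]
ft_force: [1.2, 4.6, 0.4]
grip_width: 0.0002
clock: 6.02
eef_pos: [0.6181, -0.0278, 0.0475]
tool_rot: [0.053, 0.999, 0.002, 0.0]
ft_force: [2.5, 8.9, -0.0]
grip_width: -0.0
[ 0.61805911 -0.02779706  0.04751179] [ 2.46380239  8.88298067 -0.01075829]
```

View pics/e_wrist.png

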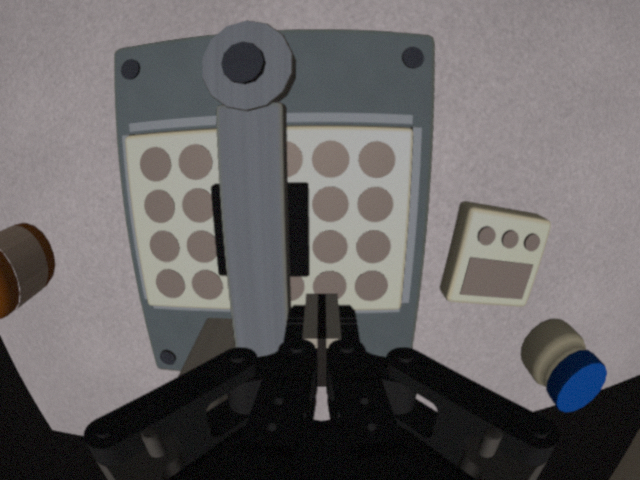

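The strap is hard on its stop: force rose to 9 N while the TCP no longer moved, and the wrist view shows it square over the plate. Now I'll back off, rise and move over the lever.

```bash
python3 -m crank '{"dr":[[0,0,0],[0,0,0],[0,0,0],[0,0,0],[0,0,0],[0,0,0],[0,0,0],[0,0,0],[0,0,0],[0,0,0]],"travel":[[0,0.01,0],[0,0.025,0],[0,0.025,-0.04],[0,0.025,-0.09],[0,0.025,-0.14],[0,0.02,-0.16],[-0.02,0,-0.16],[-0.045,-0.015,-0.16],[-0.067,-0.023,-0.16],[-0.067,-0.023,-0.16]],"hand":[0,0,0,0,0,0,0,0,0,0]}'
python3 - <<'E'
from workcell import bot, eyes
import cv2,pickle
o=bot.get_obs(); print(o['eef_pos'],o['ft_force'])
D={'obs':o}
c=eyes.camera('wrist'); c['obs']=o; D['wrist']=c; cv2.imwrite('pics/f_wrist.png',c['color'][:,:,::-1])
c=eyes.camera('side'); D['side']=c; cv2.imwrite('pics/f_side.png',cv2.resize(c['color'][200:350,260:460,::-1],None,fx=4,fy=4,interpolation=cv2.INTER_CUBIC))
c=eyes.camera('scene');D['scene']=c; cv2.imwrite('pics/f_scene.png',cv2.resize(c['color'][210:330,215:405,::-1],None,fx=4,fy=4,interpolation=cv2.INTER_CUBIC))
pickle.dump(D,open('f.pkl','wb'))
p=o['eef_pos'][:2]-[.582,-.049]; print(p@[.994,-.108],p@[.108,.994])
E
```

```text
clock: 7.32
eef_pos: [0.6822, -0.0611, 0.206]
tool_rot: [0.054, 0.999, -0.0, -0.001]
ft_force: [-1.1, -0.3, 0.8]
grip_width: 0.0003
[ 0.682156   -0.06106211  0.20603694] [-1.14593651 -0.25208482  0.77420593]
0.10085777233575395 -0.00117289008561642
```

View pics/f_side.png

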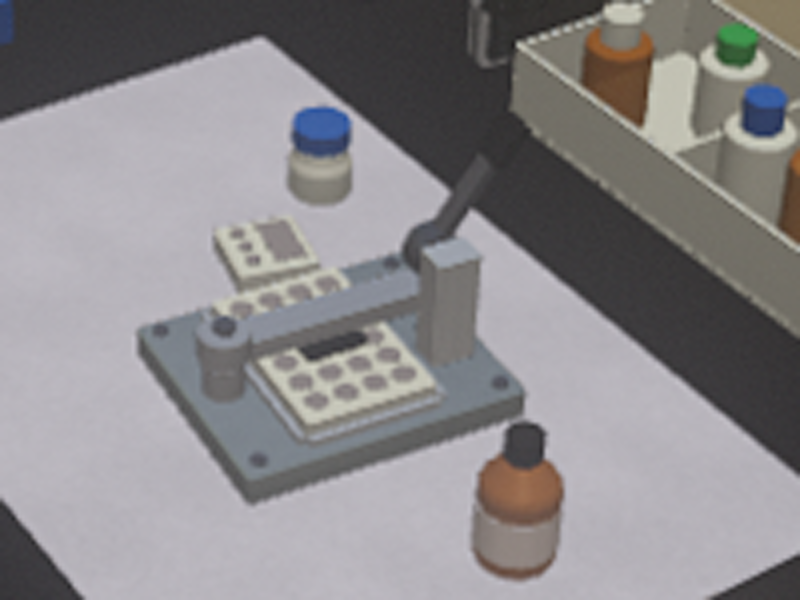

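View pics/f_wrist.png

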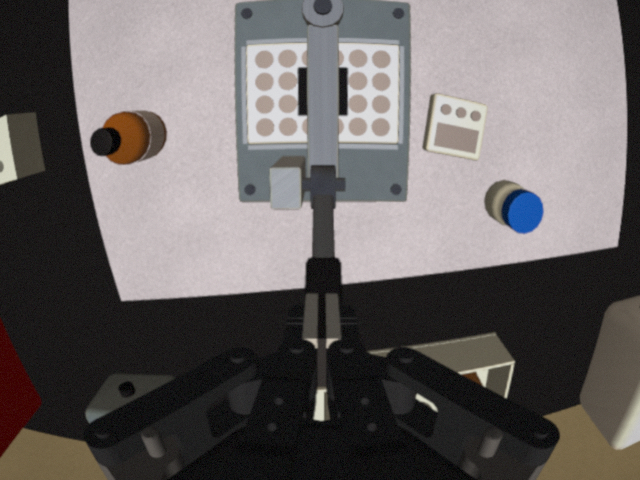

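View pics/f_scene.png

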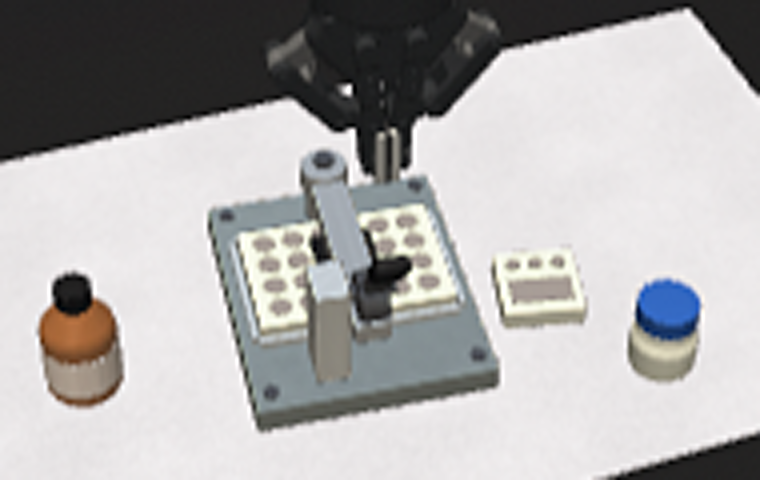

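The wrist view shows the strap square beside the latch post at (285,190), with the lever bar straight down the image to the paddle at (322,260) under the fingers. Next I'll press down gradually.

```bash
python3 -m crank '{"dr":[[0,0,0],[0,0,0],[0,0,0],[0,0,0],[0,0,0],[0,0,0],[0,0,0],[0,0,0],[0,0,0],[0,0,0]],"travel":[[0,0.001,0.025],[0,0.001,0.045],[0,0.001,0.051],[0,0.001,0.057],[0,0.001,0.063],[0,0.001,0.069],[0,0.001,0.075],[0,0.001,0.081],[0,0.001,0.085],[0,0.001,0.085]],"hand":[0,0,0,0,0,0,0,0,0,0]}'
python3 - <<'E'
from workcell import bot, eyes
import cv2,pickle
o=bot.get_obs(); print(o['eef_pos'],o['ft_force'])
c=eyes.camera('side'); cv2.imwrite('pics/g_side.png',cv2.resize(c['color'][180:330,290:490,::-1],None,fx=4,fy=4,interpolation=cv2.INTER_CUBIC))
E
```

```text
clock: 8.72
eef_pos: [0.6815, -0.0595, 0.1215]
tool_rot: [0.054, 0.999, -0.0, -0.001]
ft_force: [-0.3, 0.8, -0.2]
grip_width: -0.0
[ 0.68145125 -0.05947983  0.12152811] [-0.33411917  0.82068447 -0.17308967]
```

View pics/g_side.png

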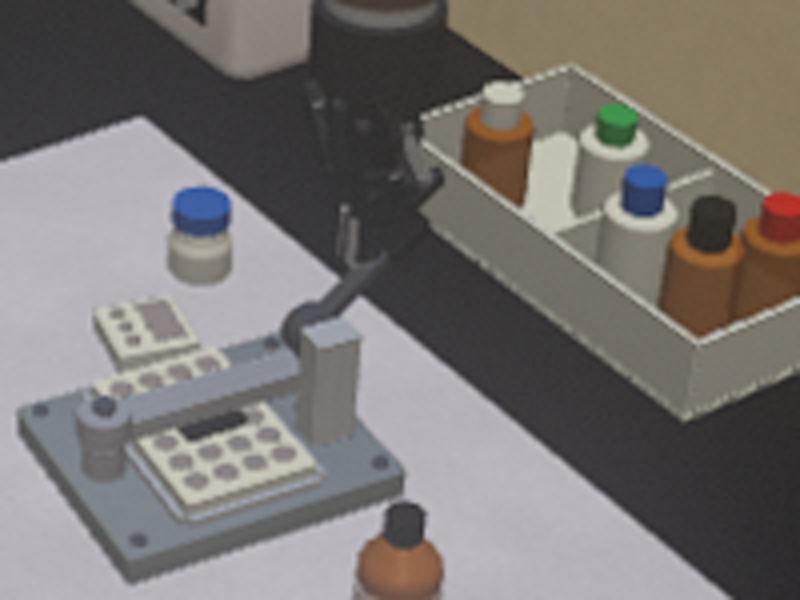

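The lever is turning under the fingertips (contact near (370,265)). I'll continue down.

```bash
python3 -m crank '{"dr":[[0,0,0],[0,0,0],[0,0,0],[0,0,0],[0,0,0],[0,0,0],[0,0,0],[0,0,0]],"travel":[[-0.001,0,0.005],[-0.002,0,0.01],[-0.003,0,0.015],[-0.004,0,0.02],[-0.005,0,0.025],[-0.005,0,0.029],[-0.005,0,0.032],[-0.005,0,0.032]],"hand":[0,0,0,0,0,0,0,0]}'
python3 -m crank '{"dr":[[0,0,0],[0,0,0],[0,0,0]],"travel":[[0,0,0.001],[0,0,0.002],[0,0,0.002]],"hand":[0,0,0]}'
```

```text
clock: 9.78
eef_pos: [0.6862, -0.0599, 0.0896]
tool_rot: [0.054, 0.999, 0.0, -0.001]
ft_force: [1.2, 0.1, 1.3]
grip_width: 0.0001
clock: 10.15
eef_pos: [0.6864, -0.06, 0.0881]
tool_rot: [0.054, 0.999, 0.0, -0.0]
ft_force: [0.9, -0.9, 2.1]
grip_width: -0.0
```

```bash
for i in 1 2; do python3 -m crank '{"dr":[[0,0,0],[0,0,0],[0,0,0]],"travel":[[0,0,0.001],[0,0,0.0015],[0,0,0.0015]],"hand":[0,0,0]}'; done
```

```text
clock: 10.52
eef_pos: [0.6866, -0.06, 0.0871]
tool_rot: [0.054, 0.999, -0.0, -0.0]
ft_force: [-1.4, 0.2, 5.0]
grip_width: -0.0001
clock: 10.9
eef_pos: [0.6866, -0.06, 0.087]
tool_rot: [0.054, 0.999, -0.0, 0.0]
ft_force: [-3.5, 0.9, 10.0]
grip_width: 0.0002
```

The lever is on its stop at z = 0.087, matching the stated level height, with force rising. One more small press, then lift clear and check.

```bash
python3 -m crank '{"dr":[[0,0,0],[0,0,0],[0,0,0]],"travel":[[0,0,0.001],[0,0,0.0015],[0,0,0.0015]],"hand":[0,0,0]}'
python3 -m crank '{"dr":[[0,0,0],[0,0,0],[0,0,0],[0,0,0],[0,0,0],[0,0,0],[0,0,0],[0,0,0]],"travel":[[0,0,-0.01],[0,0,-0.03],[0,0,-0.07],[0,0,-0.11],[0.04,0,-0.13],[0.09,0,-0.14],[0.12,0,-0.14],[0.12,0,-0.14]],"hand":[0,0,0,0,0,0,0,0]}'
python3 - <<'E'
from workcell import bot, eyes
import cv2,pickle
from w import *
np.set_printoptions(precision=4,suppress=True)
o=bot.get_obs(); print(o['eef_pos'],o['ft_force'])
c=eyes.camera('wrist'); c['obs']=o; pickle.dump(c,open('h.pkl','wb')); cv2.imwrite('pics/h_wrist.png',c['color'][:,:,::-1])
c=eyes.camera('side'); cv2.imwrite('pics/h_side.png',cv2.resize(c['color'][200:350,260:460,::-1],None,fx=4,fy=4,interpolation=cv2.INTER_CUBIC))
E
```

```text
clock: 11.28
eef_pos: [0.6866, -0.06, 0.0869]
tool_rot: [0.054, 0.999, -0.0, 0.001]
ft_force: [-4.3, 0.8, 15.1]
grip_width: 0.0003
clock: 12.28
eef_pos: [0.565, -0.0468, 0.2237]
tool_rot: [0.054, 0.999, 0.0, -0.001]
ft_force: [0.5, -0.6, -1.0]
grip_width: -0.0001
[ 0.565  -0.0468  0.2237] [ 0.4998 -0.6368 -1.0124]
```

View pics/h_side.png

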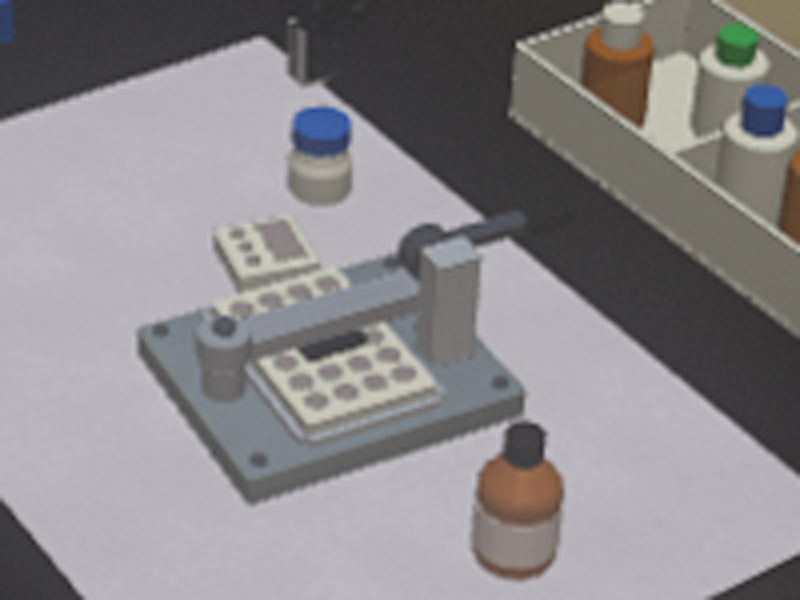

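View pics/h_wrist.png

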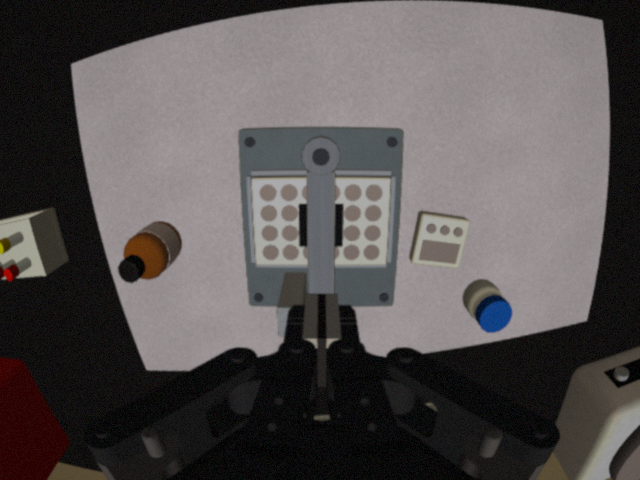

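The side view shows the lever, from (440,240) to (525,218), parallel to the level strap. The wrist view shows the strap straight over the seated plate, and the bystanders have not moved. I'm handing in.

```bash
python3 -c "
from workcell import job
print(job.job_done())"
```

```text
the job is handed in; nothing more can be done
None
```

The plate is clamped and the job is handed in at about 12.4 s on the robot's clock, with the robot clear of everything. I first pushed the strap round with the outside of the shut fingers, from about 1.06 rad to its stop. Then I pressed the cam lever down with the fingertips.

- **Strap:** at the stop the push force rose from about 1 N to 9 N while the finger stayed put. The wrist view shows it straight over the plate.
- **Lever:** the fingers stopped at z = 0.087 m, the stated top height of the level bar. The force rose to 15 N with no further travel. After backing off, the side view shows the lever level and parallel to the strap.
- **Plate and bench:** the last side and wrist views show the plate in its nest, and the amber bottle, jar and timer where they stood. The robot's path did not come near the tip box, rack or wash bottle, but I did not re-measure those three.

No check failed. The one disagreement was in the first position fix, where the scene and side cameras differed by about 7 mm. A wrist-camera view fell between them, and I used that to settle the position.

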